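# Pin the guard bar of the bowl spinner

### The job

Swing the guard bar of the bowl spinner shut, right up against its stop, so that the eye at its end lies over the hole in the bracket. Then take the long drop pin from the wooden rack and put it down through both holes until its collar rests on the bar, and let go.

Things in the scene. Friction and masses are not known exactly. Their poses are not given: they have to be found in the camera images.
- drop_pin: Long steel pin, longest and tallest-headed of 3 pieces hanging by their collars in a wooden rack (top 110 mm high, 18 mm holes 80 mm apart along world x within 0.3 rad). Origin at its lower tip, z up. Shank 12 mm thick, 80 long, lowest 10 tapered; collar 38 wide, z 80-85; round grip 22 wide, z 85-125. 0.2 kg. Lift 80 mm to free it. Not the short pin (34 mm shank, 20 mm grip) or hex bolt.
- spinner: Fixed plywood base 360x220 mm with 180 mm steel bowl. Origin under the bowl's axis at table level, z up, -x towards robot within 0.22 rad. At x=-120 mm, y=0 the near dark steel bracket has a level lug, top z=115, 20 thick, with a vertical 24 mm through hole, air below to z=18. Stop tab beside it at y=-33, top z=128. Bar pivot at x=+120, y=0, post top z=138. Pin fully home: its tip at z=50.
- guard_bar (a joint): Angle q of the aluminium bar on its upright pivot, rad: 0 = shut on its stop, eye over the lug's hole; grows to 1.2 as it opens to the spinner's +y. A point r mm from the pivot is at x=120-r cos q, y=r sin q (spinner frame). Bar 30 wide, z=118-130; at r=240 a 50x50 mm eye plate with a 24 mm hole. Friction hinge: 1.6 N at the knob swings it, it stays where left.
- guard_knob (a point): Centre of the top of the round black knob by which the bar is swung: upright cylinder 24 mm across, 45 mm tall, standing on the bar (z=130 to 175 mm), 160 mm from the pivot, 80 mm from the centre of the eye. Free space all round it.
Not all that is in view belongs to the job. What is shaped like the drop_pin but yellow is not meant.

How it is judged (in metres and radians):
On the way, in this order (a step that is already met when the one before it is completed fails the run):
1. the guard bar is swung shut against its stop (value of joint guard_bar below 0.07 rad), for 0.2 s.
2. the long drop pin is through both holes (value of joint guard_bar below 0.07 rad and x of drop_pin in the frame of spinner between -0.135 and -0.105 m and y of drop_pin in the frame of spinner between -0.015 and 0.015 m and angle between drop_pin's own z axis and vertical below 0.18 rad and z of drop_pin in the frame of spinner below 0.085 m), for 0.1 s.
At the end, for the whole second after the job is handed in: The guard bar is shut (within 0.07 rad of its stop) and the long drop pin stands at rest through the bar's eye and the bracket's hole: its tip within 15 mm of the hole's axis in x and in y, within 7 mm of fully home in height (collar on the bar), upright within 10 degrees, and released (value of joint guard_bar below 0.07 rad and x of drop_pin in the frame of spinner between -0.135 and -0.105 m and y of drop_pin in the frame of spinner between -0.015 and 0.015 m and angle between drop_pin's own z axis and vertical below 0.18 rad and z of drop_pin in the frame of spinner between 0.043 and 0.057 m and linear speed of drop_pin below 0.02 m/s); the robot touches nothing.
It also fails if it takes over 58 s, if anything falls off the work surface, if the arm or the gripper's body presses on something with over 40 N, if the wrist force passes 120 N, or if a joint passes its speed limit or range.

### The arm

A 6-joint arm with a two-finger parallel gripper is mounted at the origin on the work surface. World frame = base frame: x ahead of the robot, y to its left, z up, the work surface at z = 0. Lengths are in m, angles in degrees, forces in N, time in s.
With the tool pointing down it reaches from about 0.35 to 0.875 m from the base axis. Payload 4.2 kg.
Tool frame: the origin (TCP) lies on the front face of the gripper's body, between the roots of the fingers; the fingertips stand finger_overhang ahead of it and the grasp point (between the pads) lies 51 mm ahead of it (finger_overhang is the distance from the TCP to the fingertips, in m); z points along the fingers, y is the line along which they close (so a half turn about z gives the same grasp; the last joint's range is limited). The gripper opens to 87 mm and grips with 3 to 60 N. Pads are 19 mm wide; open, the fingers measure 117 mm over their backs; the gripper's body (75 mm by 190 mm) begins 51 mm behind the grasp point.
Start: joints at [82.884, 22.042, 0.453, 0, -68.411, -14.817], TCP at [0.233, 0.58, 0.292] pointing down, gripper open.
Joint ranges: [-179.83, 179.83], [-69.29, 118.12], [-61.27, 80.66], [-181.25, 117.63], [-171.15, -9.14], [-177.46, 177.46]. Speed limits (degrees/s): [159.86, 159.86, 180, 180, 180, 180].

### API

Orientations are given as a 3x3 rotation matrix whose columns are the frame's x, y, z axes.
In Python, from station import sense, capture, camera_model, finish_job, finger_overhang gives the robot as it stands. The module is installed in compiled form; this text tells all that it offers.
- The arm moves only by the tool jog_arm, never from a script. Its argument "rows" is a list that holds one entry, the list of rows, each a list of 4 numbers: the shift along the tool's x, y, z in m, then the turn about the tool's z in rad. A call has 1 to 20 rows; each row shifts and turns the commanded pose from where the row before left it, along the tool's axes as they then stand; what a row does not reach is not made up. A row lasts 1/8 s, in which the tool goes at most 62.5 mm and 10.7 degrees, less where a joint would pass 70% of its speed; a pose out of reach is approached as far as the arm can. A call is refused whole if a number of a shift passes 0.0625 or a number of a turn 0.188, either way. A call with a gripper value outside its range is refused whole. "claw" is the opening, from 0 (shut) to 1 (fully open), set as the call begins (left out, the last holds). The fingers move at their own pace and stop on an object; the grip force is fixed at half the most. Time passes only in rows, so rows that do not move let the fingers close. It gives the time, the measured TCP pose, the force, the opening and the grip force at its end, in the units of the state.
- sense(): the state, without advancing time (a new reading comes with each control period).
- capture(name): name is "scene" or "top" or "wrist"; returns the picture (400x640x3 uint8, red, green, blue); there is no depth.
- camera_model(name): a dict with "fovy" (degrees; the focal length in pixels is half the picture's height over the tangent of half this angle, whatever the lens; pixels are square), "cx", "cy" (the principal point, pixels), "eye" and "rotation" of the camera in the world. Camera axes: x right, y down, z forward; pixel columns grow to the right and rows downward; lengths in m; the calibration is good to about 2 mm. A picture is of the moment at which its call begins: read the wrist's pose just before it. camera_model takes no time and is no camera call; for the wrist camera it gives the pose at the moment of the call.
- finish_job(): hands the job in; it is judged then, once.
The state is a dict: "time_s": time; "joints": joint angles; "joint_velocities": joint speeds; "effort": joint torques, N m; "tcp_pos": TCP position; "ee_rot": TCP orientation; "wrist_force": force on the tool from outside, world axes, zero at the start; "moment": the same for the moment, N m; "gripper_width": opening from 0.0 (shut) to 1.0 (fully open); "gripper_force": force on a finger pad.
Only numpy, scipy, OpenCV 4.12 (cv2) and the standard library are available. Lean on these libraries where they do the work, as an engineer would, in place of code of your own. Each camera call takes 0.05 s, during which the arm holds its last target. There are 200 camera calls.

## Working session

There is one attempt and no reset: what is moved stays moved. The work goes in short steps, Python scripts to look and compute and a tool call to move; the robot and the scene stay as the last step left them, time stands still between calls to the robot, and variables do not carry over. Pictures are saved under pics/ and viewed, at most 10 in all, crops included, and the job is handed in when it is done.

Besides the shell and the picture viewer there is one more tool, called after ">>>" as name(argument=value, ...), one argument or row to a line, values as JSON. jog_arm: Moves the arm, as the interface text tells. Its arguments: {"type":"object","properties":{"rows":{"type":"array"},"claw":{"type":"number"}},"required":["rows"]}

```bash
mkdir -p pics; cat > h.py <<'E'
import numpy as np, cv2
from station import *
def snap(n,f):
    m=camera_model(n); im=capture(n); cv2.imwrite('pics/'+f,im[:,:,::-1]); return im,m
def ray(m,u,v):
    f=200/np.tan(np.radians(m['fovy'])/2)
    d=np.array(m['rotation'])@np.array([(u-m['cx'])/f,(v-m['cy'])/f,1]); return np.array(m['eye']),d
def onz(m,u,v,z):
    e,d=ray(m,u,v); return e+d*(z-e[2])/d[2]
def proj(m,p):
    f=200/np.tan(np.radians(m['fovy'])/2)
    c=np.array(m['rotation']).T@(np.array(p)-np.array(m['eye'])); return f*c[0]/c[2]+m['cx'],f*c[1]/c[2]+m['cy']
E
python3 - <<'E'
from h import *
s=sense(); print(s['time_s'],s['tcp_pos'],np.round(s['ee_rot'],3),finger_overhang)
for n in('top','scene'):
    im,m=snap(n,n+'0.png'); print(m)
E
```

```text
0.0 [0.23325694 0.57935387 0.29116892] [[ 0.928 -0.374 -0.001]
 [-0.374 -0.928 -0.002]
 [ 0.     0.002 -1.   ]] 0.0697
{'fovy': 54.37364155384475, 'cx': 310.29970610676844, 'cy': 193.73455740281804, 'eye': array([ 0.37588669, -0.10185386,  0.89031974]), 'rotation': array([[ 4.89067086e-03, -9.79906405e-01,  1.99397888e-01],
       [-9.99987242e-01, -5.04439282e-03, -2.62913371e-04],
       [ 1.26347177e-03, -1.99394059e-01, -9.79918575e-01]])}
{'fovy': 50.849126533256396, 'cx': 318.07354426665535, 'cy': 205.2562876675847, 'eye': array([1.08134737, 0.1136644 , 0.90034426]), 'rotation': array([[-0.37735242,  0.736607  , -0.56126222],
       [ 0.92596491,  0.29099782, -0.24064342],
       [-0.01393354, -0.6105165 , -0.79188096]])}
```

View pics/top0.png

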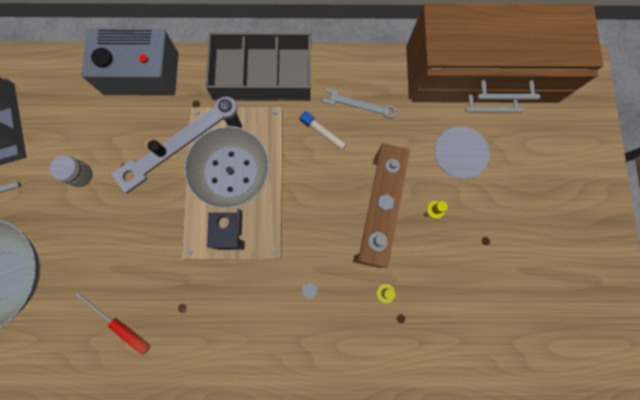

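View pics/scene0.png

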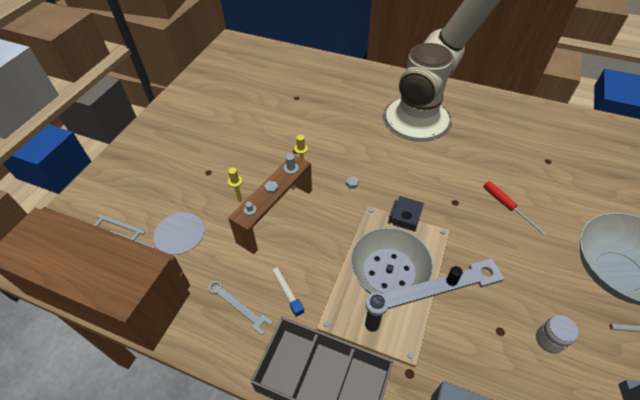

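The top view shows the pivot at (225,105), the knob at (156,148), the eye at (129,176), the lug hole at (224,223) and the rack pieces at (392,165), (386,202) and (378,241). The scene view shows that the piece nearest the robot is the tallest, so that is the drop pin.

```bash
python3 - <<'E'
from h import *
im=cv2.imread('pics/top0.png')
a=cv2.resize(im[85:265,100:290],None,fx=3,fy=3,interpolation=cv2.INTER_CUBIC)
b=cv2.resize(im[215:265,350:410],None,fx=3.5,fy=3.5,interpolation=cv2.INTER_CUBIC)
c=np.zeros((540,790,3),np.uint8); c[:,:570]=a; c[:b.shape[0],575:575+b.shape[1]]=b
cv2.imwrite('pics/crop.png',c)
m=camera_model('top')
for n,u,v,z in [('piv',225,105,.138),('knob',155,147,.175),('eye',129,176,.13),('hole',224,223,.115),('pin',378,240,.155),('short',392,164,.13),('bolt',386,202,.11)]: print(n,onz(m,u,v,z).round(4))
E
```

```text
piv [0.7152 0.0752 0.138 ]
knob [0.6115 0.1967 0.175 ]
eye [0.5651 0.2625 0.13  ]
hole [0.473  0.0703 0.115 ]
pin [ 0.4373 -0.2299  0.155 ]
short [ 0.5929 -0.2672  0.13  ]
bolt [ 0.5183 -0.2563  0.11  ]
```

View pics/crop.png

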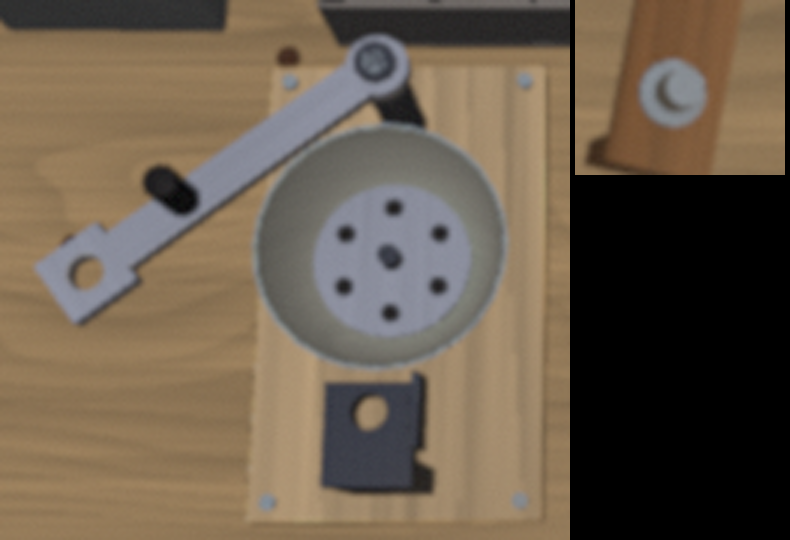

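The crop gives the pivot at (225,105.7), the hole at (223.7,222.3), the eye at (128.7,175.3), the knob top at (153,146) and the pin collar at (378,241.6).

```bash
cat >> h.py <<'E'
def go(target,steps=1):
    s=sense(); R=np.array(s['ee_rot']); d=R.T@(np.array(target)-np.array(s['tcp_pos'])); return d.round(4)
E
python3 - <<'E'
from h import *
m=camera_model('top'); P=lambda u,v,z: onz(m,u-.3,v-.3,z)
piv,hole,eye,knob,grip,col=[P(*a) for a in [(225,105.7,.138),(223.7,222.3,.115),(128.7,175.3,.13),(153,146,.175),(380.6,240.7,.155),(378,241.6,.115)]]
print(piv,hole,eye,knob,grip,col)
d=eye-piv; k=piv+d*160/np.hypot(*d[:2]); print('knob by bar',k, np.hypot(*d[:2]))
print('yaw',np.arctan2(*(piv-hole)[[1,0]]),np.linalg.norm((piv-hole)[:2]))
kk=(knob+ piv+.16*d/np.linalg.norm(d[:2]))/2; kk[2]=.26
print('to above knob',kk,go(kk))
R=np.array(sense()['ee_rot'])
a0=np.arctan2((kk-piv)[1],-(kk-piv)[0]);print('q',a0)
E
```

```text
[0.71434376 0.0757456  0.138     ] [0.47501492 0.07161236 0.115     ] [0.56716606 0.26395231 0.13      ] [0.61409541 0.20131333 0.175     ] [ 0.4365822  -0.23420694  0.155     ] [ 0.43807984 -0.2361944   0.115     ]
knob by bar [-97.84741219 126.11375679  -5.21942897] 0.23892057303717842
yaw 0.017268409617600188 0.23936451951409846
to above knob [0.61493871 0.20154847 0.26      ] [0.4952 0.2078 0.0317]
q 0.9020810600251317
```

>>> jog_arm(
  rows=[
    [[0.0495,0.0208,0,0],[0.0495,0.0208,0,0],[0.0495,0.0208,0,0],[0.0495,0.0208,0,0],[0.0495,0.0208,0,0],[0.0495,0.0208,0,0],[0.0495,0.0208,0,0],[0.0495,0.0208,0,0],[0.0495,0.0208,0,0],[0.0495,0.0208,0,0],[0,0,0.03,0],[0,0,0,0]],
  ],
  claw=0.5,
)

```text
time_s: 1.6
tcp_pos: [0.6138, 0.2006, 0.2589]
ee_rot: [[0.927, -0.375, -0.007], [-0.375, -0.927, -0.003], [-0.005, 0.005, -1.0]]
wrist_force: [0.6, 0.7, 0.5]
gripper_width: 0.503
gripper_force: 0.0
```

```bash
python3 - <<'E'
from h import *
s=sense();print(s['tcp_pos'],s['gripper_width'],s['wrist_force'],np.round(s['ee_rot'],3))
im,m=snap('wrist','w1.png'); print('tip/knob px',proj(m,[.6145,.2015,.175]))
print(go([.6145,.2015,.217]))
R=np.array(s['ee_rot']); piv=np.array([.7143,.0757])
qs=np.linspace(.9,0.017*-1,11)  # world angle: spinner yaw .017 -> closed dir
pts=np.array([[piv[0]-.16*np.cos(q),piv[1]+.16*np.sin(q),0] for q in qs])
print((np.diff(pts,axis=0)@R).round(4)[:,:2].tolist())
E
```

```text
[0.61381971 0.20063657 0.25887355] 0.5029632192948355 [0.59882754 0.6728368  0.52261009] [[ 0.927 -0.375 -0.007]
 [-0.375 -0.927 -0.003]
 [-0.005  0.005 -1.   ]]
tip/knob px (np.float64(323.551401730834), np.float64(239.37380314774754))
[ 0.0001 -0.0002  0.044 ]
[[-0.0066, 0.0131], [-0.0054, 0.0136], [-0.0041, 0.0141], [-0.0028, 0.0144], [-0.0015, 0.0146], [-0.0002, 0.0147], [0.0012, 0.0146], [0.0025, 0.0144], [0.0038, 0.0142], [0.0051, 0.0137]]
```

View pics/w1.png

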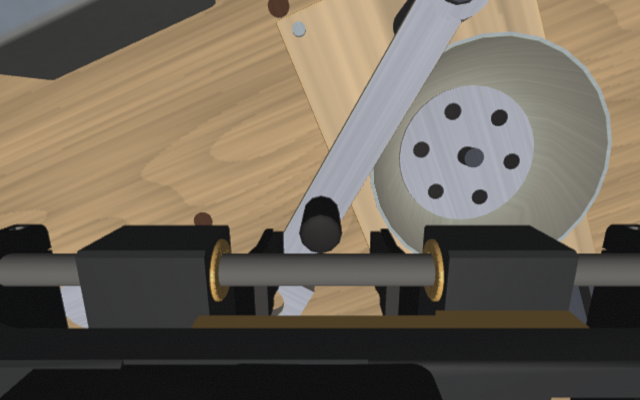

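The knob top is at (320,233), centred between the fingers and only about 2 mm from where I predicted it. I'll descend and swing the bar.

>>> jog_arm(
  rows=[
    [[0.002,0,0.022,0],[0,0,0.022,0],[0,0,0,0],[-0.0066,0.0131,0,0],[-0.0054,0.0136,0,0],[-0.0041,0.0141,0,0],[-0.0028,0.0144,0,0],[-0.0015,0.0146,0,0],[-0.0002,0.0147,0,0],[0.0012,0.0146,0,0],[0.0025,0.0144,0,0],[0.0038,0.0142,0,0],[0.0051,0.0137,0,0],[0,0,0,0],[0.001,0.003,0,0],[0.001,0.003,0,0],[0,0,0,0]],
  ],
)

```text
time_s: 3.78
tcp_pos: [0.5563, 0.0667, 0.2183]
ee_rot: [[0.928, -0.373, 0.0], [-0.373, -0.928, -0.0], [0.0, 0.0, -1.0]]
wrist_force: [1.3, 0.2, 0.1]
gripper_width: 0.502
gripper_force: 0.2
```

```bash
python3 - <<'E'
from h import *
s=sense();print(s['wrist_force'],go([.5545,.072,.217]))
E
```

```text
[1.32249746 0.1625158  0.10815922] [-0.0036 -0.0042  0.0013]
```

>>> jog_arm(
  rows=[
    [[0.0008,0.0019,0,0],[0.0008,0.0019,0,0],[0.0008,0.0019,0,0],[0,0,0,0]],
  ],
)

```text
time_s: 4.28
tcp_pos: [0.5562, 0.0642, 0.2181]
ee_rot: [[0.928, -0.373, 0.002], [-0.373, -0.928, 0.007], [-0.001, -0.007, -1.0]]
wrist_force: [-3.3, 15.1, 0.6]
gripper_width: 0.504
gripper_force: 6.2
```

>>> jog_arm(
  rows=[
    [[0,0,0,0],[-0.001,-0.006,0,0],[0,0,-0.05,0],[0,0,-0.05,0],[0.001,0.046,0,0],[0,0.047,0,0],[0,0.047,0,0],[0,0.047,0,0],[0,0.047,0,0],[0,0.047,0,0],[0,0.047,0,0],[0,0,0,0],[0,0,0,0]],
  ],
  claw=0.8,
)

```text
time_s: 5.9
tcp_pos: [0.4358, -0.2384, 0.3182]
ee_rot: [[0.927, -0.374, -0.0], [-0.374, -0.927, -0.0], [-0.0, 0.0, -1.0]]
wrist_force: [-0.3, 0.3, -0.1]
gripper_width: 0.801
gripper_force: 0.0
```

```bash
python3 - <<'E'
from h import *
s=sense();print(s['time_s'],s['tcp_pos'],s['wrist_force'])
w,m=snap('wrist','w2.png'); print('pin top pred px',proj(m,[.4365,-.235,.155]),proj(m,[.438,-.236,.115]))
t,mt=snap('top','t2.png')
f=200/np.tan(np.radians(m['fovy'])/2); print(f, m['eye'])
a=cv2.resize(t[85:265,165:275],None,fx=3,fy=3,interpolation=cv2.INTER_CUBIC)
c=np.zeros((540,790,3),np.uint8); c[:,:330]=a; c[:400,335:785]=w[:,95:545]
cv2.imwrite('pics/c2.png',c[:,:,::-1])
E
```

```text
5.9 [ 0.43581766 -0.2384026   0.3182036 ] [-0.31188083  0.33803965 -0.07482627]
pin top pred px (np.float64(321.82860507297875), np.float64(204.33041623162248)) (np.float64(322.77814228384545), np.float64(190.7330611223774))
342.0501324935895 [ 0.49879442 -0.26367112  0.4108359 ]
```

View pics/c2.png

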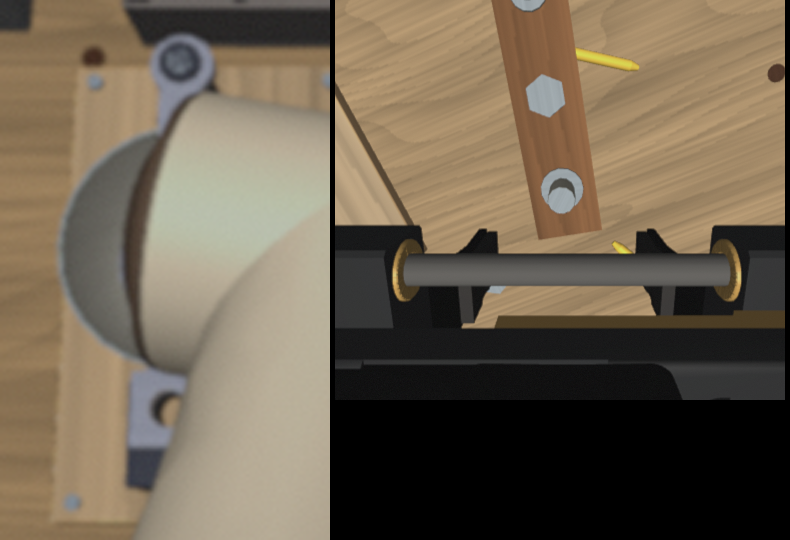

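The bar is shut: the eye hole at top (221,221) sits over the lug hole. The wrist view shows the pin's collar at (322,190) and its grip top at (322,199), which puts the pin near (0.4385,-0.236).

>>> jog_arm(
  rows=[
    [[0.0016,-0.0032,0.04,0],[0,0,0.04,0],[0,0,0.03,0],[0,0,0.018,0],[0,0,0,0]],
  ],
  claw=0.8,
)

```text
time_s: 6.62
tcp_pos: [0.4384, -0.2348, 0.189]
ee_rot: [[0.928, -0.372, -0.003], [-0.372, -0.928, 0.001], [-0.003, 0.001, -1.0]]
wrist_force: [0.1, 0.2, 1.0]
gripper_width: 0.798
gripper_force: 0.0
```

>>> jog_arm(
  rows=[
    [[0,0,0,0],[0,0,0,0],[0,0,0,0],[0,0,0,0],[0,0,0,0],[0,0,0,0]],
  ],
  claw=0,
)

```text
time_s: 7.38
tcp_pos: [0.4386, -0.2359, 0.1903]
ee_rot: [[0.928, -0.374, 0.0], [-0.374, -0.928, 0.0], [0.0, -0.0, -1.0]]
wrist_force: [0.4, 0.6, 0.7]
gripper_width: 0.243
gripper_force: 30.0
```

>>> jog_arm(
  rows=[
    [[0,0,-0.015,0],[0,0,-0.03,0],[0,0,-0.04,0],[0,0,-0.04,0],[0,0,-0.03,0],[-0.0187,-0.0428,0,0],[-0.0187,-0.0428,0,0],[-0.0187,-0.0428,0,0],[-0.0187,-0.0428,0,0],[-0.0187,-0.0428,0,0],[-0.0187,-0.0428,0,0],[-0.0187,-0.0428,0,0],[0,0,0,0],[0,0,0,0]],
  ],
)

```text
time_s: 9.12
tcp_pos: [0.4286, 0.0908, 0.3446]
ee_rot: [[0.928, -0.373, -0.002], [-0.373, -0.928, -0.001], [-0.001, 0.001, -1.0]]
wrist_force: [0.5, -1.4, -2.8]
gripper_width: 0.241
gripper_force: 30.0
```

```bash
python3 - <<'E'
from h import *
s=sense();print(s['time_s'],s['tcp_pos'],s['wrist_force'])
w,m=snap('wrist','w3.png'); print('hole pred px',proj(m,[.475,.0716,.13]),'tip pred',proj(m,np.array(s['tcp_pos'])+[0,0,-.16]))
t,mt=snap('scene','s3.png')
a=cv2.resize(t[100:300,330:500],None,fx=2,fy=2,interpolation=cv2.INTER_CUBIC)
c=np.zeros((400,790,3),np.uint8); c[:,:340]=a; c[:400,345:785]=w[:,100:540]
cv2.imwrite('pics/c3.png',c[:,:,::-1])
E
```

```text
9.125 [0.42863342 0.09083573 0.34457836] [ 0.49366357 -1.41372752 -2.83047888]
hole pred px (np.float64(326.5649572473057), np.float64(133.38888252258846)) tip pred (np.float64(325.9966303915197), np.float64(204.36178443911908))
```

View pics/c3.png

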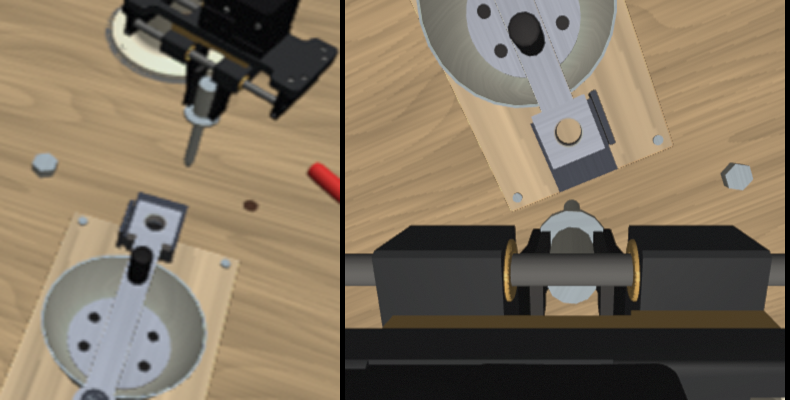

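```bash
python3 - <<'E'
from h import *
im=cv2.imread('pics/w3.png'); m=camera_model('wrist')
hsv=cv2.cvtColor(im,cv2.COLOR_BGR2HSV)
bar=((hsv[...,1]<60)&(hsv[...,2]>120)).astype(np.uint8)
cs,h=cv2.findContours(bar,cv2.RETR_CCOMP,cv2.CHAIN_APPROX_NONE)
for c,hh in zip(cs,h[0]):
    if hh[3]>=0 and cv2.contourArea(c)>150:
        e=cv2.fitEllipse(c); x=e[0]
        if 280<x[0]<360 and 100<x[1]<160: print(e,onz(m,*x,.13))
P=onz(m,326,204.4,.1846)
sub=cv2.resize(im[100:240,270:380],None,fx=4,fy=4,interpolation=cv2.INTER_CUBIC); cv2.imwrite('pics/c4.png',sub)
E
```

```text
((322.906982421875, 131.98321533203125), (27.73684310913086, 28.161771774291992), 23.104122161865234) [0.47770036 0.07345474 0.13      ]
```

View pics/c4.png

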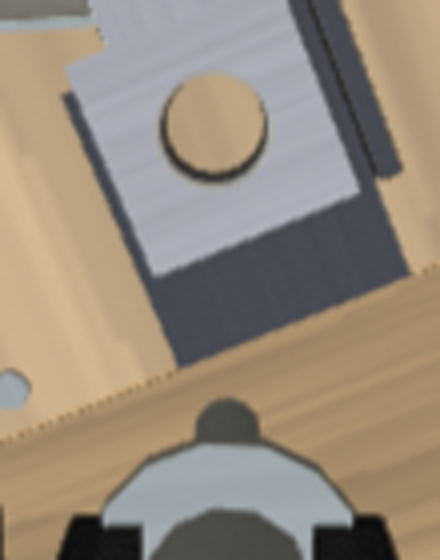

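The hole centre is at (323,132) in the wrist image, which puts it at (0.4777,0.0735). The pin tip is at (327,~203), in line with the tool, so I'll move over the hole and lower.

>>> jog_arm(
  rows=[
    [[0.026,-0.0012,0,0],[0.0257,-0.0012,0,0],[0,0,0,0],[0,0,0,0],[0,0,0.03,0],[0,0,0.015,0],[0,0,0.015,0],[0,0,0.015,0],[0,0,0,0]],
  ],
)

```text
time_s: 10.35
tcp_pos: [0.4774, 0.0737, 0.2691]
ee_rot: [[0.928, -0.373, -0.003], [-0.374, -0.928, -0.001], [-0.002, 0.002, -1.0]]
wrist_force: [0.5, 0.0, -1.4]
gripper_width: 0.243
gripper_force: 30.0
```

>>> jog_arm(
  rows=[
    [[0,0,0.01,0],[0,0,0.01,0],[0,0,0.012,0],[0,0,0.012,0],[0,0,0.007,0],[0,0,0.005,0],[0,0,0,0],[0,0,0,0]],
  ],
)

```text
time_s: 11.35
tcp_pos: [0.4782, 0.074, 0.2146]
ee_rot: [[0.928, -0.373, 0.001], [-0.373, -0.928, 0.0], [0.001, -0.001, -1.0]]
wrist_force: [0.1, 0.1, -1.8]
gripper_width: 0.245
gripper_force: 30.0
```

>>> jog_arm(
  rows=[
    [[0,0,0.002,0],[0,0,0.002,0],[0,0,0,0],[0,0,0,0]],
  ],
)

```text
time_s: 11.85
tcp_pos: [0.478, 0.0739, 0.2104]
ee_rot: [[0.928, -0.373, 0.0], [-0.373, -0.928, 0.0], [0.0, -0.0, -1.0]]
wrist_force: [0.3, 0.1, -1.9]
gripper_width: 0.243
gripper_force: 30.0
```

>>> jog_arm(
  rows=[
    [[0,0,0,0],[0,0,0,0],[0,0,0,0],[0,0,0,0],[0,0,-0.03,0],[0,0,-0.04,0],[0,0,-0.05,0],[-0.05,0,0,0],[-0.05,0,0,0],[0,0,0,0],[0,0,0,0],[0,0,0,0]],
  ],
  claw=0.7,
)

```text
time_s: 13.35
tcp_pos: [0.386, 0.1112, 0.3301]
ee_rot: [[0.927, -0.374, -0.0], [-0.374, -0.927, -0.0], [-0.0, 0.0, -1.0]]
wrist_force: [-0.2, -1.1, 0.2]
gripper_width: 0.697
gripper_force: 0.0
```

```bash
python3 - <<'E'
from h import *
s=sense();print(s['time_s'],s['tcp_pos'],s['wrist_force'])
w,m=snap('wrist','w5.png'); print('grip top pred',proj(m,[.4777,.0735,.175]),'collar',proj(m,[.4777,.0735,.135]))
t,mt=snap('scene','s5.png'); print(proj(mt,[.4777,.0735,.175]),proj(mt,[.4777,.0735,.135]))
a=cv2.resize(t[150:290,330:470],None,fx=2.8,fy=2.8,interpolation=cv2.INTER_CUBIC)
c=np.zeros((400,790,3),np.uint8); c[:392,:392]=a; c[:400,400:790]=w[:,130:520]
cv2.imwrite('pics/c5.png',c[:,:,::-1])
E
```

```text
13.35 [0.3859761  0.111162   0.33011934] [-0.2331382  -1.10023169  0.20485492]
grip top pred (np.float64(327.058383771667), np.float64(65.58674915349903)) collar (np.float64(326.90830051470505), np.float64(72.38166647393535))
(np.float64(409.5750360320205), np.float64(199.09977079863106)) (np.float64(406.78430593488895), np.float64(210.06808235410867))
```

View pics/c5.png

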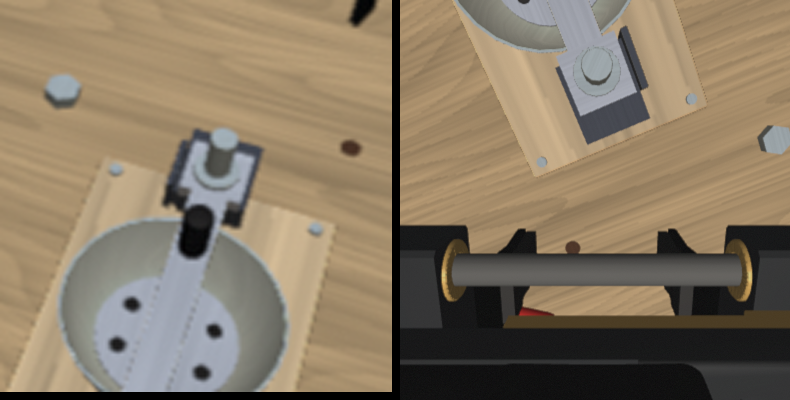

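The pin stands upright with its collar flat on the eye (grip top at wrist (328,64), predicted (327,66)), the gripper is clear and the bar is shut.

```bash
python3 -c "
from station import *
print(finish_job())"
```

```text
the job is handed in; nothing more can be done
None
```

I swung the guard bar shut against its stop, set the drop pin down through both holes with its collar on the bar, released it and handed the job in at about 13.5 s; no verdict was returned.

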